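# Load the sample carriage in reverse order

## Task

Move the four sample vials from the white storage rack into the blue-grey metal sample carriage, one in each pocket, in reverse order: the vial that stood leftmost in the rack (seen from the robot) ends rightmost in the carriage, the second from the left ends second from the right, and so on. Each vial must end standing upright on the floor of its pocket; set them down rather than drop them, and do not tip any over. Do not push aside or knock over the jar, the crucible or the tissue box.

Things in the scene. Friction and masses are not known exactly. Their poses are not given: they have to be found in the camera images.
- vial_red: loose sample vial, upright: brown glass, white label band, red screw cap; 30 mm across (body and cap alike), 70 mm tall, 60 g or so. Origin: centre of its underside; z up its axis, its yaw means nothing. Starts in the storage-rack pocket behind the red clip
- vial_yellow: loose sample vial, upright: brown glass, white label band, yellow screw cap; 30 mm across (body and cap alike), 70 mm tall, 60 g or so. Origin: centre of its underside; z up its axis, its yaw means nothing. Starts in the storage-rack pocket behind the yellow clip
- vial_green: loose sample vial, upright: brown glass, white label band, green screw cap; 30 mm across (body and cap alike), 70 mm tall, 60 g or so. Origin: centre of its underside; z up its axis, its yaw means nothing. Starts in the storage-rack pocket behind the green clip
- vial_blue: loose sample vial, upright: brown glass, white label band, blue screw cap; 30 mm across (body and cap alike), 70 mm tall, 60 g or so. Origin: centre of its underside; z up its axis, its yaw means nothing. Starts in the storage-rack pocket behind the blue clip
- clip_red: red marker clip, 18 x 34 x 8 mm, fixed on the front ledge of the storage rack (its top 24 mm above the bench), 42 mm in front of the centre of the pocket in which the red-capped vial starts; it stays there as a record of the starting order. Origin: centre of its underside
- clip_yellow: yellow marker clip, 18 x 34 x 8 mm, fixed on the front ledge of the storage rack (its top 24 mm above the bench), 42 mm in front of the centre of the pocket in which the yellow-capped vial starts; it stays there as a record of the starting order. Origin: centre of its underside
- clip_green: green marker clip, 18 x 34 x 8 mm, fixed on the front ledge of the storage rack (its top 24 mm above the bench), 42 mm in front of the centre of the pocket in which the green-capped vial starts; it stays there as a record of the starting order. Origin: centre of its underside
- clip_blue: blue marker clip, 18 x 34 x 8 mm, fixed on the front ledge of the storage rack (its top 24 mm above the bench), 42 mm in front of the centre of the pocket in which the blue-capped vial starts; it stays there as a record of the starting order. Origin: centre of its underside
- rack: fixed white plastic storage rack: four 50 x 50 mm pockets in a row (walls 4 mm thick, 24 mm high; floor 4 mm above the bench), centres at x = 0, y = +81, +27, -27, -81 mm. Origin: underside, centre of the row; y leftwards along the row seen from the robot, x away from the robot; turned at most 15 degrees. Its ledge on the robot's side, 16 mm high, carries the clips
- carriage: fixed, empty blue-grey metal sample carriage, a bright steel rail front and back: four 50 x 50 mm pockets in a row (walls 4 mm thick, 24 mm high; floor 4 mm above the bench), centres at x = 0, y = +81, +27, -27, -81 mm. Origin: underside, centre of the row; y leftwards along the row seen from the robot, x away from the robot; turned at most 15 degrees. It stands left or right of the rack
- jar: bystander: brown glass jar with black lid, 64 mm across, 95 mm tall; origin: centre of its underside
- crucible: bystander: small terracotta crucible, 56 mm across the rim, 50 mm tall; origin: centre of its underside
- tissues: bystander: green tissue box with a white slot on top, 100 x 120 x 75 mm; origin: centre of its underside
Mind the look-alikes: they are no part of the job. Leave any pink look-alike of the vial_red alone.

How it is judged:
By the outcome, as a careful person would: the job done as asked, in the order asked, and still so for the second after the job is handed in, with the robot touching nothing.
It also fails if it takes over 104 s, if anything falls off the work surface, if the arm or the gripper's body presses on something with over 40 N, if the wrist force passes 120 N, or if a joint passes its speed limit or range.

## Robot

A 6-joint arm with a two-finger parallel gripper is mounted at the origin on the work surface. World frame = base frame: x ahead of the robot, y to its left, z up, the work surface at z = 0. Lengths are in m, angles in rad, forces in N, time in s.
With the tool pointing down it reaches from about 0.35 to 0.775 m from the base axis. Payload 7.3 kg.
Tool frame: the origin (TCP) lies at the centre of the arm's flange, where the gripper is bolted on; the fingertips stand 178 mm ahead of it and the grasp point (between the pads) lies 159 mm ahead of it (tip_extent is the distance from the TCP to the fingertips, in m); z points along the fingers, y is the line along which they close (so a half turn about z gives the same grasp; the last joint's range is limited). The gripper opens to 92 mm and grips with 3 to 60 N. Pads are 19 mm wide; open, the fingers measure 130 mm over their backs; the gripper's body (75 mm by 190 mm) begins 47 mm behind the grasp point.
Start: joints at [-1.417, 0.342, 1.524, -0, 1.275, -0.146], TCP at [0.155, -0.502, 0.405] pointing down, gripper open.
Joint ranges: [-2.53, 2.53], [-0.77, 2.02], [0.04, 2.7], [-1, 4.14], [0.28, 2.66], [-3.11, 3.11]. Speed limits (rad/s): [2.57, 2.57, 3.14, 3.14, 3.14, 3.14].

## Interface

Orientations are given as [roll, pitch, yaw] about the fixed x, y, z axes, in that order (R = Rz(yaw) Ry(pitch) Rx(roll)).
In Python, from cell import * gives the robot as it stands.
- The arm moves only by the tool arm_command, never from a script. Its arguments are lists of equal length, an entry for each row: "xyz": the shift along the world's x, y, z in mm, a list of three; "spin": the turn about the world's z in degrees. In form: {"xyz": [[tx, ty, tz], ...], "spin": [spin, ...]}. A call has 1 to 20 rows; each row shifts and turns the commanded pose from where the row before left it; what a row does not reach is not made up. A row lasts 1/10 s, in which the tool goes at most 50 mm and 8.59 degrees, less where a joint would pass 70% of its speed; a pose out of reach is approached as far as the arm can. A call with a gripper value outside its range is refused whole. "jaw" is the opening, from -1 (shut) to 1 (fully open), set as the call begins (left out, the last holds). The fingers move at their own pace and stop on an object; "squeeze" is the grip in N (left out, the last holds). Time passes only in rows, so rows that do not move let the fingers close. It gives the time, the measured TCP pose, the force, the opening and the grip force at its end, in the units of the state.
- observe(): the state, without advancing time (a new reading comes with each control period).
- read_camera(name): name is "scene" or "side" or "wrist"; returns a dict with "img" (400x640x3 uint8, red, green, blue), "depth" (400x640 float32, m along the optical axis (not along the pixel's ray), 0 where there is no reading), "fx", "fy", "cx", "cy" (pixels), "dist_coeffs" ([k1, k2, p1, p2, k3] as OpenCV has them; the pictures are not rectified), "world_from_camera" (4x4, takes a point from camera to world coordinates). Camera axes: x right, y up, looking along -z (the intrinsics and any distortion apply to the point x, -y, -z); pixel columns grow to the right and rows downward; lengths in m; the calibration is good to about 2 mm. A picture is of the moment at which its call begins.
- hand_in(): hands the job in; it is judged then, once.
The state is a dict: "time": time; "qpos": joint angles; "qvel": joint speeds; "joint_efforts": joint torques, N m; "tool_pos": TCP position; "tool_rot": TCP orientation; "contact_force": force on the tool from outside, world axes, zero at the start; "torque": the same for the moment, N m; "opening": finger opening in m; "grip_force": force on a finger pad.
Only numpy, scipy, OpenCV 4.12 (cv2) and the standard library are available. Lean on these libraries where they do the work, as an engineer would, in place of code of your own. Each camera call takes 0.05 s, during which the arm holds its last target. There are 200 camera calls.

## Working session

There is one attempt and no reset: what is moved stays moved. The work goes in short steps, Python scripts to look and compute and a tool call to move; the robot and the scene stay as the last step left them, time stands still between calls to the robot, and variables do not carry over. Pictures are saved under pics/ and viewed, at most 14 in all, crops included, and the job is handed in when it is done.

Besides the shell and the picture viewer there is one more tool, called after ">>>" as name(argument=value, ...) on one line, values as JSON. arm_command: Moves the arm, as the interface text tells. Its arguments: {"type":"object","properties":{"xyz":{"type":"array","items":{"type":"array","items":{"type":"number"}}},"spin":{"type":"array","items":{"type":"number"}},"jaw":{"type":"number"},"squeeze":{"type":"number"}},"required":["xyz","spin"]}

```bash
mkdir -p pics; cat > h.py <<'E'
from cell import *
import numpy as np, cv2
def save(c,n): cv2.imwrite(f'pics/{n}.png',c['img'][:,:,::-1])
def rays(c,px):
    K=np.array([[c['fx'],0,c['cx']],[0,c['fy'],c['cy']],[0,0,1.]])
    u=cv2.undistortPoints(np.array(px,float).reshape(-1,1,2),K,np.array(c['dist_coeffs'],float)).reshape(-1,2)
    M=np.array(c['world_from_camera'])
    return M[:3,3],np.c_[u[:,0],-u[:,1],-np.ones(len(u))]@M[:3,:3].T
def onz(c,px,z):
    o,d=rays(c,px); return o+d*((z-o[2])/d[:,2])[:,None]
def pts(c,px):
    o,d=rays(c,px); p=np.array(px,int); return o+d*c['depth'][p[:,1],p[:,0]][:,None]
E
python3 - <<'E'
from h import *
import pickle
for n in ['scene','side','wrist']:
    c=read_camera(n); save(c,n); pickle.dump(c,open(n+'.pkl','wb')); print(n,np.round(c['world_from_camera'],2).tolist(),c['dist_coeffs'])
s=observe(); print(s['time'],s['tool_pos'],s['tool_rot'],s['opening'])
E
```

```text
scene [[-0.36, -0.78, 0.52, 1.2], [0.93, -0.31, 0.19, 0.25], [0.01, 0.55, 0.83, 0.95], [0.0, 0.0, 0.0, 1.0]] [-0.11278877  0.          0.          0.          0.        ]
side [[-0.89, 0.33, -0.33, 0.31], [-0.46, -0.64, 0.62, 0.61], [-0.01, 0.7, 0.71, 0.69], [0.0, 0.0, 0.0, 1.0]] [-0.07654486  0.          0.          0.          0.        ]
wrist [[0.29, 0.92, 0.25, 0.22], [-0.96, 0.28, 0.08, -0.48], [-0.0, -0.26, 0.97, 0.39], [0.0, 0.0, 0.0, 1.0]] [-0.03998136  0.          0.          0.          0.        ]
0.15 [ 0.15504649 -0.50148207  0.40423216] [-3.14048764e+00 -1.41277249e-04  2.99791097e-01] 0.0917578766204344
```

View pics/scene.png

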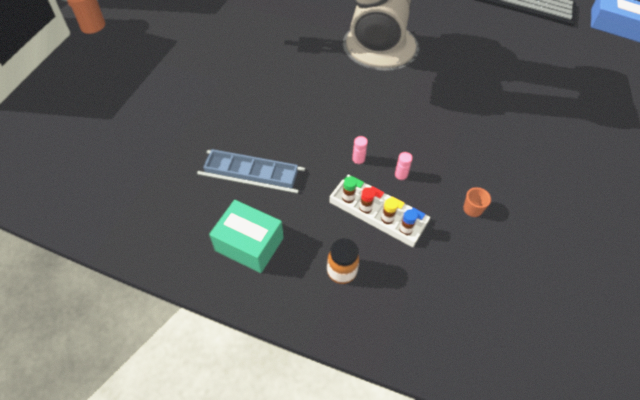

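View pics/side.png

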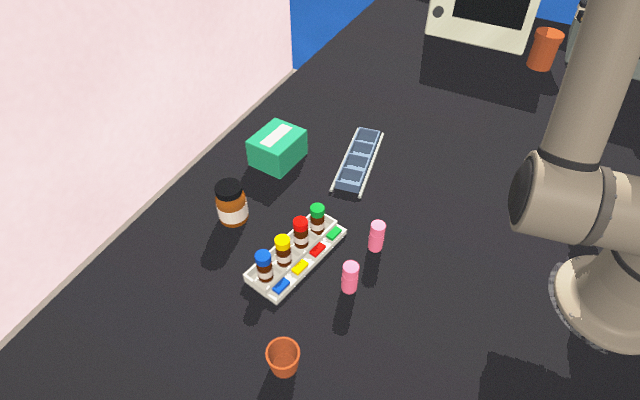

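Scene view: the rack is around (380,210), with caps green (350,185), red (368,195), yellow (390,205) and blue (410,216). Image right is +y, so blue is leftmost from the robot. The empty carriage is at (252,170). The jar is at (343,260), the crucible at (477,202) and the tissues at (247,235). The pink look-alikes are at (360,150) and (403,165), in front of the rack.

Candidates for vial_red: the capped vial at (368,197), and the pink ones at (360,150) and (403,165). The first fits: it has brown glass and a red cap, and it stands in the rack behind the red clip.

```bash
cat > m.py <<'E'
from h import *
import pickle
S,D=[pickle.load(open(n+'.pkl','rb')) for n in('scene','side')]
def blobs(c,h0,h1,s0=120,v0=60,roi=None,z=None):
    hsv=cv2.cvtColor(c['img'],cv2.COLOR_RGB2HSV)
    m=cv2.inRange(hsv,(h0,s0,v0),(h1,255,255))
    if h0==0: m|=cv2.inRange(hsv,(175,s0,v0),(180,255,255))
    k,l,st,ce=cv2.connectedComponentsWithStats(m)
    return sorted([(int(st[i,4]),*np.round(ce[i],1)) for i in range(1,k) if st[i,4]>15],reverse=True)[:5]
if __name__=='__main__':
    for nm,a in dict(red=(0,4,180,120),yellow=(20,32),green=(50,70,200),blue=(103,118,170),pink=(160,174,80,150)).items():
        print(nm,'SCENE',blobs(S,*a),'\n   SIDE',blobs(D,*a))
    # height-sliced depth clouds
    for c,nm in((S,'S'),(D,'D')):
        v,u=np.mgrid[0:400,0:640]; P=pts(c,np.c_[u.ravel(),v.ravel()])
        ok=(c['depth'].ravel()>0)&(P[:,2]>.012)&(P[:,2]<.2)&(P[:,0]>.25)&(P[:,0]<.95)&(abs(P[:,1])<.6)
        m=ok.reshape(400,640).astype(np.uint8); k,l,st,ce=cv2.connectedComponentsWithStats(m)
        for i in range(1,k):
            if st[i,4]>60:
                q=P[(l==i).ravel()]; r=cv2.minAreaRect((q[:,:2]*1000).astype(np.float32))
                print(nm,np.round(ce[i]),st[i,4],'rect',np.round(r[0]),np.round(r[1]),round(r[2],1),'z95',np.round(np.percentile(q[:,2],95),3))
    a=cv2.resize(S['img'][120:260,190:450],None,fx=3,fy=3,interpolation=2)
    cv2.imwrite('pics/crop.png',a[:,:,::-1])
E
python3 m.py
```

```text
red SCENE [(186, np.float64(370.6), np.float64(193.8))] 
   SIDE [(207, np.float64(299.8), np.float64(223.6)), (117, np.float64(316.9), np.float64(249.1))]
yellow SCENE [(220, np.float64(392.6), np.float64(204.4))] 
   SIDE [(239, np.float64(281.8), np.float64(241.7)), (152, np.float64(299.3), np.float64(266.7))]
green SCENE [] 
   SIDE []
blue SCENE [(174, np.float64(412.4), np.float64(215.2))] 
   SIDE [(2405, np.float64(318.8), np.float64(23.7)), (598, np.float64(558.0), np.float64(9.9)), (232, np.float64(262.4), np.float64(257.4)), (127, np.float64(280.7), np.float64(285.3))]
pink SCENE [(252, np.float64(402.5), np.float64(167.6)), (240, np.float64(359.0), np.float64(152.0))] 
   SIDE [(333, np.float64(349.1), np.float64(281.7)), (312, np.float64(375.7), np.float64(240.1))]
S [360. 148.] 278 rect [453.  78.] [32. 31.] 58.9 z95 0.073
S [250. 167.] 1004 rect [ 589. -154.] [ 63. 222.] 8.8 z95 0.026
S [403. 164.] 273 rect [461. 192.] [31. 28.] 37.5 z95 0.073
S [380. 207.] 2418 rect [582. 172.] [220.  88.] 78.3 z95 0.076
S [476. 201.] 500 rect [493. 379.] [54. 55.] 40.8 z95 0.052
S [247. 235.] 3262 rect [774. -70.] [123. 103.] 84.2 z95 0.078
S [343. 260.] 1137 rect [761. 145.] [62. 61.] 66.8 z95 0.097
D [276. 146.] 2446 rect [773. -69.] [123. 103.] 84.3 z95 0.077
D [357. 158.] 749 rect [ 590. -152.] [ 59. 224.] 8.8 z95 0.026
D [230. 201.] 1245 rect [756. 146.] [60. 62.] 1.8 z95 0.096
D [295. 252.] 3853 rect [582. 172.] [222.  86.] 78.8 z95 0.074
D [376. 234.] 415 rect [453.  80.] [30. 29.] 22.3 z95 0.071
D [349. 275.] 465 rect [460. 193.] [30. 30.] 85.7 z95 0.071
D [282. 355.] 769 rect [493. 380.] [54. 55.] 19.4 z95 0.051
```

View pics/crop.png

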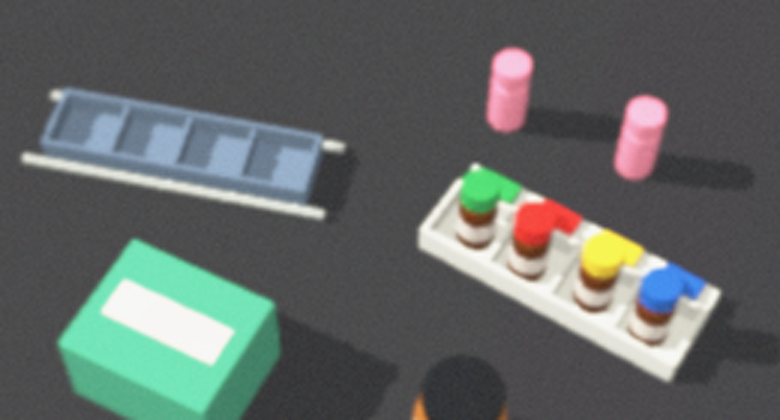

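The crop confirms it. The red-capped brown vial in the rack, at crop (533,225), is vial_red, and the all-pink ones at (510,90) and (640,138) stay put. From the robot, left to right, the order is blue, yellow, red, green. Next I get the vial centres and the targets.

```bash
python3 - <<'E'
from m import *
v,u=np.mgrid[0:400,0:640]
for c in(S,D):
    P=pts(c,np.c_[u.ravel(),v.ravel()])
    ok=(c['depth'].ravel()>0)&(P[:,2]>.055)&(P[:,2]<.085)&(np.hypot(P[:,0]-.582,P[:,1]-.172)<.13)
    k,l,st,ce=cv2.connectedComponentsWithStats(ok.reshape(400,640).astype(np.uint8))
    for i in range(1,k):
        if st[i,4]<40: continue
        q=P[(l==i).ravel()]; r=cv2.minEnclosingCircle((q[:,:2]*1000).astype(np.float32))
        print(np.round(ce[i]),np.round(r[0],1),round(r[1],1),np.round(q[:,2].max(),3))
def row(cx,cy,a):
    a=np.radians(a)
    for y in(81,27,-27,-81): print('  ',np.round([cx-y*np.sin(a),cy+y*np.cos(a)],1))
print('carriage');row(589.5,-153,8.8)
a=np.radians(-11.4); print('rack expected (ledge offset ~14)');row(582+14*np.cos(a),172+14*np.sin(a),-11.4)
E
```

```text
[404. 160.] [461.9 190.3] 15.1 0.075
[350. 183.] [577.4  95.6] 16.3 0.078
[368. 194.] [591.1 141.7] 15.6 0.079
[391. 205.] [598.2 198.1] 16.4 0.081
[410. 216.] [612.9 243.8] 15.8 0.078
[317. 210.] [579.   95.3] 16.1 0.077
[300. 224.] [591.2 142.9] 15.4 0.076
[282. 242.] [600.6 198.9] 16.2 0.076
[262. 257.] [613.1 245.5] 15.7 0.077
[348. 268.] [460.8 192.8] 15.8 0.073
carriage
   [577.1 -73. ]
   [ 585.4 -126.3]
   [ 593.6 -179.7]
   [ 601.9 -233. ]
rack expected (ledge offset ~14)
   [611.7 248.6]
   [601.1 195.7]
   [590.4 142.8]
   [579.7  89.8]
```

>>> arm_command(xyz=[[23,37,-3],[23,37,-3],[23,37,-3],[23,37,-3],[23,37,-3],[23,37,-3],[23,37,-3],[23,37,-3],[23,37,-3],[23,37,-3],[23,37,-3],[23,37,-3],[23,37,-3],[23,37,-3],[23,37,-3],[23,37,-3],[23,37,-3],[23,37,-3],[23,37,-3],[22,39,-3]], spin=[3,3,3,3,3,3,3,3,3,3,3,3,3,3,3,3,3,3,4,4], jaw=0.5)

```text
time: 2.15
tool_pos: [0.6148, 0.242, 0.3442]
tool_rot: [-3.141, 0.0, 1.385]
contact_force: [1.0, -0.6, 0.1]
opening: 0.0685
grip_force: 0.0
```

>>> arm_command(xyz=[[-1,3,-33],[0,0,-30],[0,0,-30],[0,0,-20],[0,0,-12],[0,0,-8],[0,0,0],[0,0,0]], spin=[0,0,0,0,0,0,0,0])

```text
time: 2.95
tool_pos: [0.6134, 0.2435, 0.2127]
tool_rot: [3.14, -0.001, 1.382]
contact_force: [0.2, 0.2, 0.4]
opening: 0.0693
grip_force: 0.0
```

```bash
python3 - <<'E'
from h import *
c=read_camera('side'); cv2.imwrite('pics/a1.png',cv2.resize(c['img'][150:330,180:440],None,fx=3,fy=3)[:,:,::-1]); print(observe()['tool_pos'])
E
```

```text
[0.61349531 0.24349302 0.21303642]
```

View pics/a1.png

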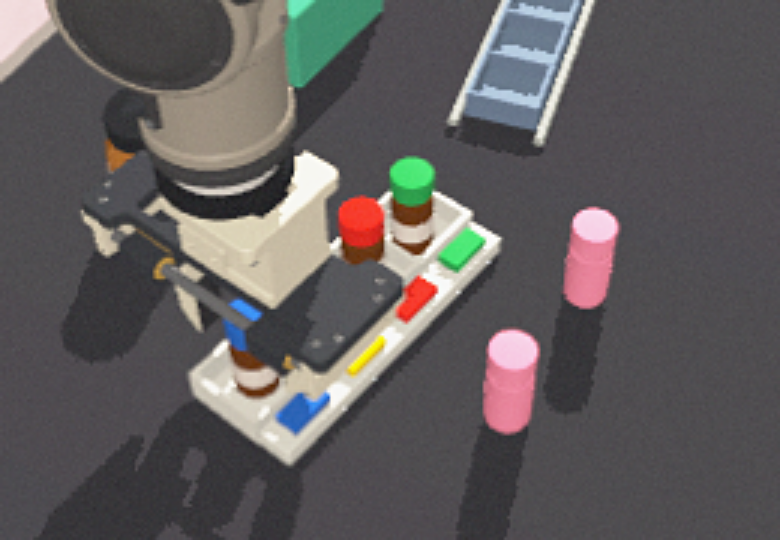

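The fingers straddle the blue vial at crop (250,350) along the rack's depth, clear of the other vials. I'll grip and lift.

>>> arm_command(xyz=[[0,0,0],[0,0,0],[0,0,0],[0,0,0],[0,0,0],[0,0,0],[0,0,0],[0,0,0],[0,0,10],[0,0,30],[0,0,40],[0,0,20]], spin=[0,0,0,0,0,0,0,0,0,0,0,0], jaw=-0.6, squeeze=20)

```text
time: 4.2
tool_pos: [0.6135, 0.2436, 0.3161]
tool_rot: [3.137, -0.002, 1.382]
contact_force: [0.7, -0.4, 0.5]
opening: 0.0297
grip_force: 20.0
```

>>> arm_command(xyz=[[-1,-20,0],[-1,-40,0],[-1,-40,0],[-1,-40,0],[-1,-40,0],[-1,-40,0],[-1,-40,0],[-1,-40,0],[-1,-40,0],[-1,-40,0],[-1,-40,0],[-1,-40,0],[0,-17,0],[0,0,0],[0,0,0],[0,0,0]], spin=[0,2,2,2,2,2,2,2,2,2,1,1,0,0,0,0])

```text
time: 5.8
tool_pos: [0.6011, -0.2322, 0.3115]
tool_rot: [-3.141, -0.001, 1.732]
contact_force: [-0.1, -0.1, -1.0]
opening: 0.0296
grip_force: 20.0
```

>>> arm_command(xyz=[[0,0,-30],[0,0,-30],[0,0,-20],[0,0,-8],[0,0,-4],[0,0,-2],[0,0,0],[0,0,0],[0,0,0]], spin=[0,0,0,0,0,0,0,0,0])

```text
time: 6.7
tool_pos: [0.6012, -0.2337, 0.2186]
tool_rot: [3.14, 0.001, 1.731]
contact_force: [-0.3, 1.0, -0.8]
opening: 0.0297
grip_force: 20.0
```

```bash
python3 - <<'E'
from h import *
c=read_camera('scene'); a=cv2.resize(c['img'][110:210,180:320],None,fx=4,fy=4,interpolation=2)
d=read_camera('side'); b=cv2.resize(d['img'][110:210,310:450],None,fx=4,fy=4,interpolation=2)
cv2.imwrite('pics/a2.png',cv2.resize(np.vstack([a,b])[:,:,::-1],None,fx=.75,fy=.75)); print(observe()['tool_pos'],observe()['contact_force'])
E
```

```text
[ 0.60113596 -0.2336892   0.21827223] [ 0.31150256  0.51460544 -0.04525516]
```

View pics/a2.png

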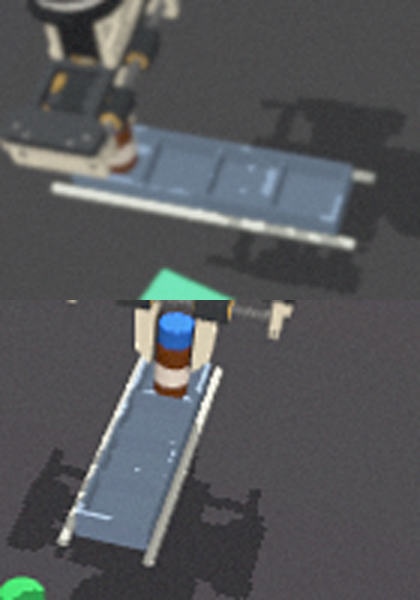

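The blue vial is inside the rightmost pocket, seen at side crop (173,365), still a few mm above the floor. I'll lower it until it touches.

>>> arm_command(xyz=[[0,0,-2],[0,0,-1],[0,0,-1],[0,0,0],[0,0,0]], spin=[0,0,0,0,0])

```text
time: 7.3
tool_pos: [0.6011, -0.2336, 0.2137]
tool_rot: [3.142, -0.0, 1.731]
contact_force: [1.2, -0.1, -0.5]
opening: 0.0293
grip_force: 20.0
```

>>> arm_command(xyz=[[0,0,-1],[0,0,0],[0,0,0]], spin=[0,0,0])

```text
time: 7.6
tool_pos: [0.6011, -0.2336, 0.2127]
tool_rot: [3.142, -0.0, 1.731]
contact_force: [-0.6, 0.4, -0.3]
opening: 0.0296
grip_force: 20.0
```

>>> arm_command(xyz=[[0,0,-1],[0,0,0],[0,0,0]], spin=[0,0,0])

```text
time: 7.9
tool_pos: [0.6011, -0.2336, 0.2118]
tool_rot: [3.141, 0.0, 1.731]
contact_force: [-0.1, -0.5, 0.5]
opening: 0.0298
grip_force: 20.0
```

>>> arm_command(xyz=[[0,0,-1],[0,0,0],[0,0,0]], spin=[0,0,0])

```text
time: 8.2
tool_pos: [0.6011, -0.2336, 0.2117]
tool_rot: [3.141, 0.0, 1.731]
contact_force: [-2.1, 1.4, 7.2]
opening: 0.0298
grip_force: 20.0
```

Contact at z 0.2117. I'll release and rise.

>>> arm_command(xyz=[[0,0,0],[0,0,0],[0,0,0],[0,0,0],[0,0,0],[0,0,10],[0,0,30],[0,0,40],[0,0,25],[0,0,0],[0,0,0]], spin=[0,0,0,0,0,0,0,0,0,0,0], jaw=0.5)

```text
time: 9.3
tool_pos: [0.601, -0.2335, 0.3166]
tool_rot: [3.14, 0.001, 1.731]
contact_force: [-0.2, 0.0, 0.4]
opening: 0.069
grip_force: 0.0
```

>>> arm_command(xyz=[[0,20,0],[0,40,0],[0,40,0],[0,40,0],[0,40,0],[0,40,0],[0,40,0],[0,40,0],[0,40,0],[0,40,0],[-1,40,0],[-1,12,0],[0,0,0],[0,0,0],[0,0,0]], spin=[0,-2,-2,-2,-2,-2,-2,-2,-2,-2,-2,0,0,0,0])

```text
time: 10.8
tool_pos: [0.5991, 0.1971, 0.3154]
tool_rot: [-3.141, 0.001, 1.381]
contact_force: [-1.0, -0.6, -0.4]
opening: 0.0688
grip_force: 0.0
```

```bash
python3 - <<'E'
from h import *
c=read_camera('scene'); a=cv2.resize(c['img'][110:210,180:320],None,fx=5,fy=5,interpolation=2)
cv2.imwrite('pics/a3.png',a[:,:,::-1]); print(observe()['tool_pos'])
E
```

```text
[0.59925024 0.19695695 0.31554632]
```

View pics/a3.png

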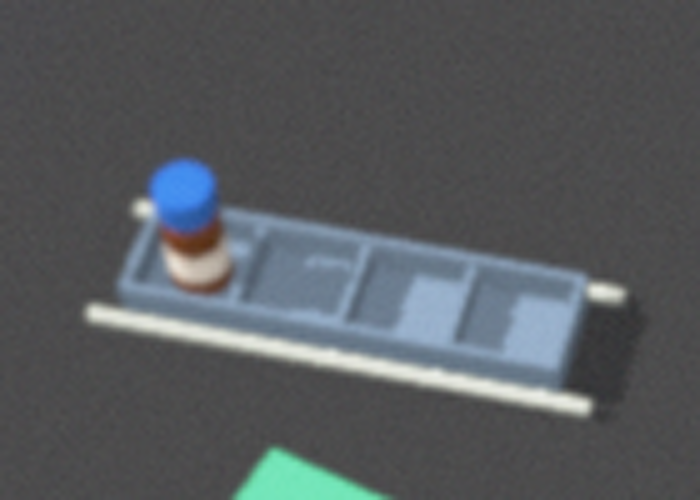

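Blue stands upright in the rightmost pocket at (195,240). Next is yellow.

>>> arm_command(xyz=[[0,1,-30],[0,0,-30],[0,0,-25],[0,0,-12],[0,0,-5],[0,0,0],[0,0,0],[0,0,0]], spin=[0,0,0,0,0,0,0,0])

```text
time: 11.65
tool_pos: [0.5995, 0.1995, 0.2151]
tool_rot: [3.139, -0.001, 1.382]
contact_force: [0.3, -0.3, 0.6]
opening: 0.0688
grip_force: 0.0
```

>>> arm_command(xyz=[[0,0,0],[0,0,0],[0,0,0],[0,0,0],[0,0,0],[0,0,0],[0,0,0],[0,0,0],[0,0,10],[0,0,30],[0,0,40],[0,0,20],[0,0,0],[0,0,0]], spin=[0,0,0,0,0,0,0,0,0,0,0,0,0,0], jaw=-0.6, squeeze=20)

```text
time: 13.05
tool_pos: [0.5988, 0.1994, 0.3139]
tool_rot: [3.141, -0.0, 1.382]
contact_force: [-0.2, 0.1, -1.2]
opening: 0.0295
grip_force: 20.0
```

>>> arm_command(xyz=[[0,-20,0],[0,-40,0],[-1,-40,0],[0,-40,0],[-1,-40,0],[0,-40,0],[-1,-40,0],[0,-40,0],[-1,-40,0],[-1,-29,0],[0,-10,0],[0,0,0],[0,0,0],[0,0,0]], spin=[0,2,2,2,2,2,2,2,2,2,2,0,0,0])

```text
time: 14.45
tool_pos: [0.5941, -0.1785, 0.313]
tool_rot: [-3.141, -0.001, 1.731]
contact_force: [-0.3, -0.1, -0.2]
opening: 0.0301
grip_force: 20.0
```

>>> arm_command(xyz=[[0,0,-30],[0,0,-30],[0,0,-20],[0,0,-10],[0,0,-5],[0,0,0],[0,0,0],[0,0,0]], spin=[0,0,0,0,0,0,0,0])

```text
time: 15.25
tool_pos: [0.5944, -0.1796, 0.2199]
tool_rot: [3.14, 0.001, 1.731]
contact_force: [0.5, -0.6, 0.1]
opening: 0.0295
grip_force: 20.0
```

>>> arm_command(xyz=[[0,0,-2],[0,0,-1],[0,0,-1],[0,0,0],[0,0,0]], spin=[0,0,0,0,0])

```text
time: 15.75
tool_pos: [0.5941, -0.1796, 0.2147]
tool_rot: [3.141, -0.0, 1.731]
contact_force: [0.3, 0.7, -1.2]
opening: 0.0297
grip_force: 20.0
```

>>> arm_command(xyz=[[0,0,-1],[0,0,0],[0,0,0]], spin=[0,0,0])

```text
time: 16.05
tool_pos: [0.5941, -0.1796, 0.2137]
tool_rot: [3.142, -0.0, 1.731]
contact_force: [0.0, 0.4, -0.3]
opening: 0.0296
grip_force: 20.0
```

>>> arm_command(xyz=[[0,0,-1],[0,0,0],[0,0,0]], spin=[0,0,0])

```text
time: 16.35
tool_pos: [0.594, -0.1795, 0.2136]
tool_rot: [3.141, 0.0, 1.731]
contact_force: [-2.5, 0.6, 6.3]
opening: 0.0296
grip_force: 20.0
```

>>> arm_command(xyz=[[0,0,0],[0,0,0],[0,0,0],[0,0,0],[0,0,0],[0,0,10],[0,0,30],[0,0,40],[0,0,22],[0,0,0],[0,0,0]], spin=[0,0,0,0,0,0,0,0,0,0,0], jaw=0.5)

```text
time: 17.45
tool_pos: [0.5939, -0.1795, 0.3153]
tool_rot: [3.141, 0.001, 1.731]
contact_force: [-0.6, -0.3, -0.2]
opening: 0.0687
grip_force: 0.0
```

>>> arm_command(xyz=[[0,20,0],[-1,40,0],[0,40,0],[-1,40,0],[0,40,0],[-1,40,0],[0,40,0],[0,40,0],[0,22,0],[0,0,0],[0,0,0],[0,0,0]], spin=[-2,-2,-2,-2,-3,-3,-2,-2,-2,0,0,0])

```text
time: 18.65
tool_pos: [0.591, 0.1413, 0.314]
tool_rot: [-3.14, 0.001, 1.381]
contact_force: [1.0, -0.1, 0.2]
opening: 0.069
grip_force: 0.0
```

```bash
python3 - <<'E'
from h import *
c=read_camera('scene'); a=cv2.resize(c['img'][110:250,180:460],None,fx=2.8,fy=2.8,interpolation=2)
cv2.imwrite('pics/a4.png',a[:,:,::-1])
E
```

```text
(no output)
```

View pics/a4.png

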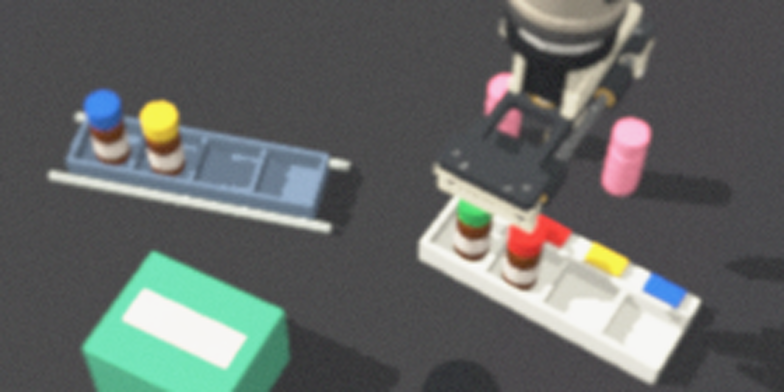

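Blue (108,130) and yellow (162,140) stand upright in the two right pockets. Red (522,260) and green (473,230) are still in the rack. Red goes next.

>>> arm_command(xyz=[[0,0,-30],[0,0,-30],[0,0,-25],[0,0,-10],[0,0,-5],[0,0,0],[0,0,0],[0,0,0]], spin=[0,0,0,0,0,0,0,0])

```text
time: 19.5
tool_pos: [0.5915, 0.1424, 0.216]
tool_rot: [3.139, -0.001, 1.382]
contact_force: [-0.3, 0.2, -0.2]
opening: 0.0688
grip_force: 0.0
```

>>> arm_command(xyz=[[0,0,0],[0,0,0],[0,0,0],[0,0,0],[0,0,0],[0,0,0],[0,0,0],[0,0,0],[0,0,10],[0,0,30],[0,0,40],[0,0,20],[0,0,0],[0,0,0]], spin=[0,0,0,0,0,0,0,0,0,0,0,0,0,0], jaw=-0.6)

```text
time: 20.9
tool_pos: [0.5908, 0.1424, 0.3149]
tool_rot: [3.141, -0.0, 1.382]
contact_force: [0.0, -0.5, -0.2]
opening: 0.0295
grip_force: 20.0
```

>>> arm_command(xyz=[[0,-20,0],[-1,-40,0],[-1,-40,0],[-1,-40,0],[-1,-40,0],[-1,-40,0],[0,-38,0],[0,-10,0],[0,0,0],[0,0,0],[0,0,0]], spin=[1,3,3,3,3,3,3,1,0,0,0])

```text
time: 22.0
tool_pos: [0.586, -0.1244, 0.314]
tool_rot: [-3.14, -0.001, 1.732]
contact_force: [0.2, 0.1, -0.9]
opening: 0.0294
grip_force: 20.0
```

>>> arm_command(xyz=[[0,0,-30],[0,0,-30],[0,0,-20],[0,0,-10],[0,0,-5],[0,0,-2],[0,0,-1],[0,0,0],[0,0,0],[0,0,0]], spin=[0,0,0,0,0,0,0,0,0,0])

```text
time: 23.0
tool_pos: [0.5862, -0.1257, 0.2173]
tool_rot: [3.141, 0.0, 1.731]
contact_force: [0.5, 0.1, -0.1]
opening: 0.0296
grip_force: 20.0
```

>>> arm_command(xyz=[[0,0,-1],[0,0,0],[0,0,0]], spin=[0,0,0])

```text
time: 23.3
tool_pos: [0.5861, -0.1256, 0.2157]
tool_rot: [3.142, -0.0, 1.731]
contact_force: [-0.7, 0.2, -0.5]
opening: 0.0295
grip_force: 20.0
```

>>> arm_command(xyz=[[0,0,-1],[0,0,0],[0,0,0]], spin=[0,0,0])

```text
time: 23.6
tool_pos: [0.5861, -0.1256, 0.2147]
tool_rot: [3.141, 0.0, 1.731]
contact_force: [-0.5, 0.6, -0.9]
opening: 0.0294
grip_force: 20.0
```

>>> arm_command(xyz=[[0,0,-1],[0,0,0],[0,0,0]], spin=[0,0,0])

```text
time: 23.9
tool_pos: [0.5861, -0.1256, 0.2147]
tool_rot: [3.141, 0.0, 1.731]
contact_force: [-2.0, 1.2, 6.0]
opening: 0.0297
grip_force: 20.0
```

>>> arm_command(xyz=[[0,0,0],[0,0,0],[0,0,0],[0,0,0],[0,0,0],[0,0,10],[0,0,30],[0,0,40],[0,0,21],[0,0,0],[0,0,0]], spin=[0,0,0,0,0,0,0,0,0,0,0], jaw=0.5)

```text
time: 25.0
tool_pos: [0.5859, -0.1255, 0.3151]
tool_rot: [3.141, 0.0, 1.731]
contact_force: [0.6, 0.3, -0.1]
opening: 0.0694
grip_force: 0.0
```

>>> arm_command(xyz=[[0,20,0],[-1,40,0],[-2,40,0],[-2,40,0],[-1,40,0],[-1,30,0],[-1,11,0],[0,0,0],[0,0,0],[0,0,0]], spin=[-2,-3,-3,-3,-3,-3,-3,0,0,0])

```text
time: 26.0
tool_pos: [0.5781, 0.0944, 0.3141]
tool_rot: [-3.141, 0.001, 1.382]
contact_force: [0.6, -0.0, -0.2]
opening: 0.0688
grip_force: 0.0
```

>>> arm_command(xyz=[[0,0,-30],[0,0,-30],[0,0,-25],[0,0,-10],[0,0,-5],[0,0,0],[0,0,0],[0,0,0]], spin=[0,0,0,0,0,0,0,0])

```text
time: 26.8
tool_pos: [0.5784, 0.0954, 0.216]
tool_rot: [3.139, -0.0, 1.382]
contact_force: [0.0, 0.5, 0.5]
opening: 0.0691
grip_force: 0.0
```

>>> arm_command(xyz=[[0,0,0],[0,0,0],[0,0,0],[0,0,0],[0,0,0],[0,0,0],[0,0,0],[0,0,0],[0,0,10],[0,0,30],[0,0,40],[0,0,20],[0,0,0],[0,0,0]], spin=[0,0,0,0,0,0,0,0,0,0,0,0,0,0], jaw=-0.6)

```text
time: 28.2
tool_pos: [0.5778, 0.0954, 0.3149]
tool_rot: [3.141, -0.0, 1.382]
contact_force: [-1.0, -0.3, -1.3]
opening: 0.0293
grip_force: 20.0
```

>>> arm_command(xyz=[[0,-20,0],[0,-40,0],[0,-40,0],[0,-40,0],[0,-20,0],[0,-7,0],[0,0,0],[0,0,0],[0,0,0]], spin=[2,4,4,4,4,2,0,0,0])

```text
time: 29.1
tool_pos: [0.5779, -0.0708, 0.3141]
tool_rot: [-3.14, -0.001, 1.731]
contact_force: [-0.3, -0.3, -0.6]
opening: 0.0291
grip_force: 20.0
```

>>> arm_command(xyz=[[0,0,-30],[0,0,-30],[0,0,-20],[0,0,-10],[0,0,-5],[0,0,-2],[0,0,-1],[0,0,0],[0,0,0],[0,0,0]], spin=[0,0,0,0,0,0,0,0,0,0])

```text
time: 30.1
tool_pos: [0.5782, -0.0716, 0.2173]
tool_rot: [3.141, 0.0, 1.731]
contact_force: [-0.7, -0.5, 0.1]
opening: 0.0294
grip_force: 20.0
```

>>> arm_command(xyz=[[0,0,-1],[0,0,0],[0,0,0],[0,0,-1],[0,0,0],[0,0,0]], spin=[0,0,0,0,0,0])

```text
time: 30.7
tool_pos: [0.5781, -0.0716, 0.2147]
tool_rot: [3.141, 0.0, 1.731]
contact_force: [0.9, -0.2, 0.1]
opening: 0.0295
grip_force: 20.0
```

>>> arm_command(xyz=[[0,0,-1],[0,0,0],[0,0,0]], spin=[0,0,0])

```text
time: 31.0
tool_pos: [0.5781, -0.0716, 0.2146]
tool_rot: [3.141, 0.0, 1.731]
contact_force: [-1.3, 0.9, 7.1]
opening: 0.0293
grip_force: 20.0
```

Contact. I'll release and rise clear, then check.

>>> arm_command(xyz=[[0,0,0],[0,0,0],[0,0,0],[0,0,0],[0,0,0],[0,0,10],[0,0,30],[0,0,40],[0,0,30],[0,40,20],[0,40,0],[0,40,0],[0,40,0],[0,40,0],[0,0,0],[0,0,0]], spin=[0,0,0,0,0,0,0,0,0,0,0,0,0,0,0,0], jaw=0.5)

```text
time: 32.6
tool_pos: [0.5778, 0.1292, 0.3443]
tool_rot: [3.141, 0.0, 1.733]
contact_force: [-0.6, -0.6, 0.9]
opening: 0.069
grip_force: 0.0
```

```bash
python3 - <<'E'
from h import *
c=read_camera('scene'); d=read_camera('side')
a=cv2.resize(c['img'][110:230,180:400],None,fx=2.5,fy=2.5,interpolation=2)
b=cv2.resize(d['img'][90:210,200:420],None,fx=2.5,fy=2.5,interpolation=2)
cv2.imwrite('pics/a5.png',np.vstack([a,b])[:,:,::-1])
E
```

```text
(no output)
```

View pics/a5.png

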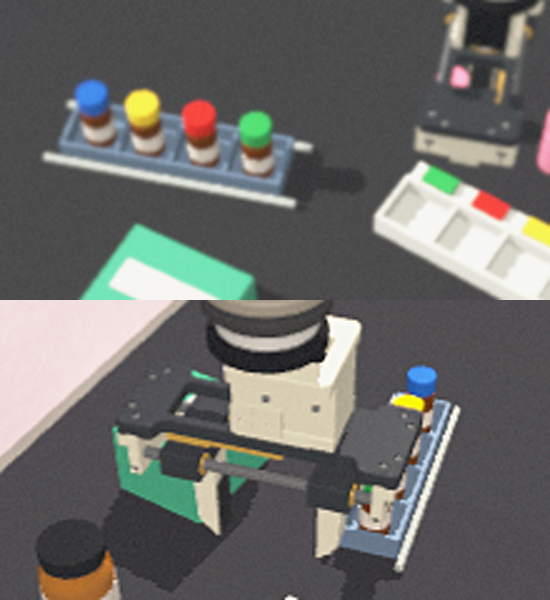

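All four vials stand upright, one per pocket. From the robot's right they run blue (95,115), yellow (146,125), red (201,133), green (256,143), which is the reversed order. The gripper is clear, so I'm handing in.

```bash
python3 -c "
from cell import *
print(hand_in())"
```

```text
the job is handed in; nothing more can be done
None
```

All four vials stand upright in the carriage in reverse order (from the robot's left: green, red, yellow, blue), each set down on its pocket floor, and the job was handed in at about 33 s; the hand-in returned no verdict.

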